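# Hold the sample case's lid at 60 degrees for its stay

## Task

The stay of the timber sample case is off, so its lid falls shut by itself. Take the clear bottle off the lid and stand it upright on the bare worktop, clear of the case and without knocking the things lying round it; then raise the lid by its brass knob and keep holding the knob with the lid open at 60 degrees, so that I can screw the stay on. Finish while still holding it there: do not let go.

Things in the scene. Friction and masses are not known exactly. Their poses are not given: they have to be found in the camera images.
- sample_case: Shut timber case, 170 mm deep (x -80 to +90), 240 wide (y -120 to +120), 114 high; it does not shift. Origin: on the worktop, under its middle. x: from its front to its hinge side, y: to its left, z: up. Lid: the part above z = 84 mm; the bottle stands on its panel at z = 112. Front face: x = -80 mm. Its fixed drawer (below z = 40) stands out to x = -122, its knob to -136.
- case_hinge (a point): Middle of the lid's hinge axis, at (91, 0, 83) mm in the case's frame; the axis is the case's y.
- sample_case_lid (a joint): Lid angle: 0 shut, grows as the front edge rises, 1.047 = 60 degrees, stop at 1.745. The hinge turns almost freely: the lid (about 0.33 kg with knob, centre of mass some 100 mm in front of the hinge) falls shut from any angle below about 1.3.
- lid_knob: Brass knob on the middle of the lid's front face. Origin: centre of its head, at (-106, 0, 99) mm in the case's frame when shut: 26 mm out from the wood. Head 24 mm across, 16 mm long; neck 11 mm thick. It points along its own -x; y is parallel to the hinge. Gripped from above, fingers either side in y, it turns between the pads as the lid rises; 40 N of grip holds it.
- carrier_bottle: Clear round glass bottle with a dark cap, standing on the lid: 56 mm across, 116 mm high, about 0.26 kg; sides straight up to about 70 mm, then a shoulder; cap 30 mm across from 98 to 116 mm. Origin: centre of its underside; z runs up the bottle. The worktop on the right (-y) side of the case is bare as far as its edge at world y = -0.40.
- lid_stay: The loose lid stay: slotted flat brass arm, 140 x 13 x 3.5 mm (long in its x), lying on the worktop on the left (+y) side of the case. Origin: centre of its underside. Leave it alone.
- screwdriver: Screwdriver with a wooden handle, 150 mm long in its x and about 26 mm thick, lying beyond the stay. Origin: underside, near its middle. Leave it alone.
- dropper_bottle: Small black dropper bottle, 28 mm across, 93 mm high, standing near the left front corner of the case. Origin: centre of its underside. Leave it alone.
There are look-alikes about, which are no part of the job. Of the things like the carrier_bottle, leave any that is pink; of the rest the larger one is meant.

How it is judged (in metres and radians):
On the way:
1. the bottle stands upright on the worktop, let go, with the lid still shut (height (world z) of carrier_bottle between -0.008 and 0.008 m and angle between carrier_bottle's own z axis and vertical below 0.1 rad and contact force between the fingers and carrier_bottle below 0.1 N and value of joint sample_case_lid below 0.15 rad), for 0.2 s.
At the end, for the whole second after the job is handed in: The lid is still and open at 60 degrees, give or take 5; the fingers hold it by the knob and nothing else touches the case or props the lid; the bottle stands upright (within 6 degrees) on the worktop itself, untouched by the robot (value of joint sample_case_lid between 0.96 and 1.134 rad and velocity of joint sample_case_lid between -0.1 and 0.1 rad/s and contact force between the fingers and lid_knob above 0.5 N and height (world z) of carrier_bottle between -0.008 and 0.008 m and angle between carrier_bottle's own z axis and vertical below 0.1 rad and contact force between each of the fingers, sample_case and carrier_bottle below 0.1 N and contact force between sample_case and lid_stay below 0.1 N and contact force between sample_case and screwdriver below 0.1 N and contact force between sample_case and dropper_bottle below 0.1 N); the arm keeps its last pose, push and grip.
It fails at once if the bottle is tipped by more than 35 degrees (angle between carrier_bottle's own z axis and vertical above 0.6 rad).
It fails at once if the lid stay is disturbed (moved 25 mm) (distance of lid_stay from where it was at the start of the episode above 0.025 m).
It fails at once if the screwdriver is disturbed (moved 25 mm) (distance of screwdriver from where it was at the start of the episode above 0.025 m).
It fails at once if the dropper bottle is disturbed (moved 25 mm) (distance of dropper_bottle from where it was at the start of the episode above 0.025 m).
It also fails if it takes over 50 s, if anything falls off the work surface, if the arm or the gripper's body presses on something with over 40 N, if the wrist force passes 120 N, or if a joint passes its speed limit or range.

## Robot

A 6-joint arm with a two-finger parallel gripper is mounted at the origin on a cart in front of the work surface, level with it; the furniture and walls round the work are solid. World frame = base frame: x ahead of the robot, y to its left, z up, the work surface at z = 0. Lengths are in m, angles in degrees, forces in N, time in s.
With the tool pointing down it reaches from about 0.4 to 0.825 m from the base axis. Payload 7 kg.
Tool frame: the origin (TCP) lies midway between the tips of the shut fingers; the grasp point (between the pads) lies 19 mm behind it (hold_point_z is the distance from the TCP to the grasp point, in m); z points along the fingers, y is the line along which they close (so a half turn about z gives the same grasp; the last joint's range is limited). The gripper opens to 88 mm and grips with 3 to 60 N. Pads are 19 mm wide; open, the fingers measure 130 mm over their backs; the gripper's body (78 mm by 193 mm) begins 47 mm behind the grasp point.
Start: joints at [-52.133, 20.546, 0.682, 0, -70.136, -16.507], TCP at [0.246, -0.629, 0.227] pointing down, gripper open.
Joint ranges: [-176.03, 176.03], [-82.01, 121.73], [-58.28, 71.71], [-173.87, 95.51], [-174.79, -0.11], [-173.66, 173.66]. Speed limits (degrees/s): [136.94, 136.94, 172.46, 180, 180, 180].

## Interface

Orientations are given as [roll, pitch, yaw] about the fixed x, y, z axes, in that order (R = Rz(yaw) Ry(pitch) Rx(roll)).
In Python, from plant import get_state, capture, close_job, hold_point_z gives the robot as it stands.
- The arm moves only by the shell command python3 -m inch 'ROWS' [FORCE]. ROWS is text: rows parted by semicolons, each of 5 numbers parted by spaces: the shift along the tool's x, y, z normalised to -1 to 1, where 1 is 0.15 m, then the turn about the tool's z normalised to -1 to 1, where 1 is 360 degrees, then the opening, from 0 (shut) to 1 (fully open). In form: tx ty tz spin grip; .... A call has exactly 8 rows; each row shifts and turns the commanded pose from where the row before left it, along the tool's axes as they then stand; what a row does not reach is not made up. A row lasts 1/8 s, in which the tool goes at most 62.5 mm and 10.7 degrees, less where a joint would pass 70% of its speed; a pose out of reach is approached as far as the arm can. A call with a number of a shift or a turn outside -1 to 1 is refused whole. A call with a gripper value outside its range is refused whole. The fingers move at their own pace and stop on an object; FORCE is the grip in N (left out, the last holds). Time passes only in rows, so rows that do not move let the fingers close, or fill a call up. It gives the time, the measured TCP pose, the force, the opening and the grip force at its end, in the units of the state.
- get_state(): the state, without advancing time (a new reading comes with each control period).
- capture(name): name is "scene" or "side" or "wrist"; returns a dict with "color" (420x560x3 uint8, blue, green, red), "mtx" (3x3 intrinsics, pixels), "R" (3x3) and "t" (3): a world point X has camera coordinates R X + t. Camera axes: x right, y down, z forward; pixel columns grow to the right and rows downward; lengths in m; the calibration is good to about 2 mm. A picture is of the moment at which its call begins. There is no depth.
- close_job(): hands the job in; it is judged then, once.
The state is a dict: "time_s": time; "joints": joint angles; "qd": joint speeds; "joint_torque": joint torques, N m; "tcp_pos": TCP position; "eef_rot": TCP orientation; "contact_force": force on the tool from outside, world axes, zero at the start; "moment": the same for the moment, N m; "gripper_width": finger opening in m; "gripper_force": force on a finger pad.
Only numpy, scipy, OpenCV 4.12 (cv2) and the standard library are available. Lean on these libraries where they do the work, as an engineer would, in place of code of your own. Each camera call takes 0.05 s, during which the arm holds its last target. There are 200 camera calls.

## Working session

There is one attempt and no reset: what is moved stays moved. The work goes in short steps, Python scripts to look and compute and a shell command to move; the robot and the scene stay as the last step left them, time stands still between calls to the robot, and variables do not carry over. Pictures are saved under pics/ and viewed, at most 10 in all, crops included, and the job is handed in when it is done.

```bash
ls; mkdir -p pics; python3 - <<'E'
from plant import *
import cv2
s=get_state();print(s)
print(hold_point_z)
for n in("scene","side"):
    c=capture(n);cv2.imwrite(f"pics/{n}0.png",c["color"]);print(n,c["mtx"].tolist(),c["R"].tolist(),c["t"].tolist())
E
```

```text
pics
{'time_s': 0.0, 'joints': array([-5.21340813e+01,  2.05931823e+01,  6.34169310e-01, -2.17780877e-02,
       -7.01355109e+01, -1.65073903e+01]), 'qd': array([-0.09906032, -0.04128152, -0.05808853,  0.07649325, -0.12158008,
        0.04846929]), 'joint_torque': array([-6.37036428e-04, -5.82716954e+01,  2.93052721e+01,  6.99712291e+00,
        6.82882121e-03, -1.67053158e-04]), 'tcp_pos': array([ 0.24564936, -0.62818946,  0.22560076]), 'eef_rot': array([ 1.79903554e+02, -7.23198235e-03, -1.58648883e+02]), 'contact_force': array([-0.59213554, -0.10763869, -0.09396045]), 'moment': array([-0.0182851 ,  0.01715496, -0.03310341]), 'gripper_force': 0.0, 'gripper_width': 0.08768591860292715}
0.0188
scene [[386.6475849033847, 0.0, 275.9797005447194], [0.0, 386.6475849033847, 212.12780958047082], [0.0, 0.0, 1.0]] [[0.9319062916382027, 0.3625561004827694, 0.010185166069383631], [0.2815425236982597, -0.7053964986936533, -0.6504994903767022], [-0.22865797811304925, 0.6090721251489535, -0.7594383947442935]] [-0.5584203802113532, -0.08774005281981441, 1.1138872345594049]
side [[389.7862839903943, 0.0, 278.863783956217], [0.0, 389.7862839903943, 217.95875681310986], [0.0, 0.0, 1.0]] [[-0.9797199516210422, -0.19968789562791803, -0.016539671561321023], [-0.11376092353542681, 0.622288358051999, -0.7744776637898049], [0.16494625995162612, -0.7568896509879369, -0.6323849994705201]] [0.5614751582259235, 0.10639773256697227, 0.8593181212497986]
```

View pics/scene0.png

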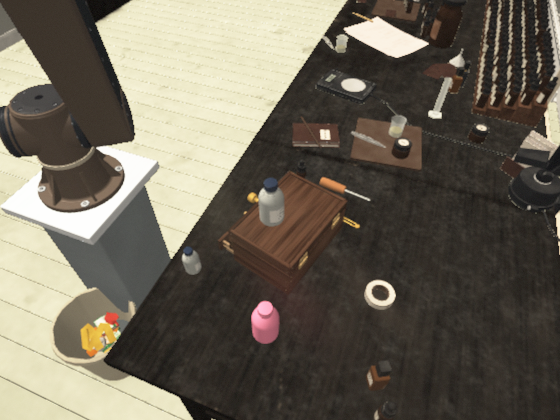

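View pics/side0.png

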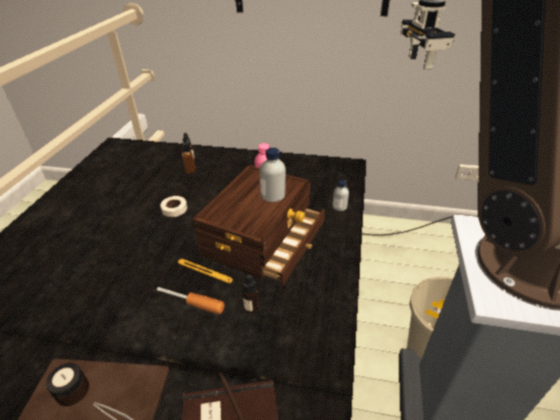

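Candidates for the bottle are the large clear one on the lid (scene 270,203), the small clear one on the worktop (192,262) and the pink one (265,322). I choose the large clear one on the lid. The side picture shows the case knob at (296,216), stay (205,271), screwdriver (192,300) and dropper (249,295).

```bash
python3 - <<'E'
import cv2
a=cv2.imread("pics/scene0.png")[165:295,205:375];cv2.imwrite("pics/c1.png",cv2.resize(a,None,fx=4.5,fy=4.5,interpolation=2))
a=cv2.imread("pics/side0.png")[140:280,185:355];cv2.imwrite("pics/c2.png",cv2.resize(a,None,fx=4,fy=4,interpolation=2))
E
```

```text
(no output)
```

View pics/c1.png

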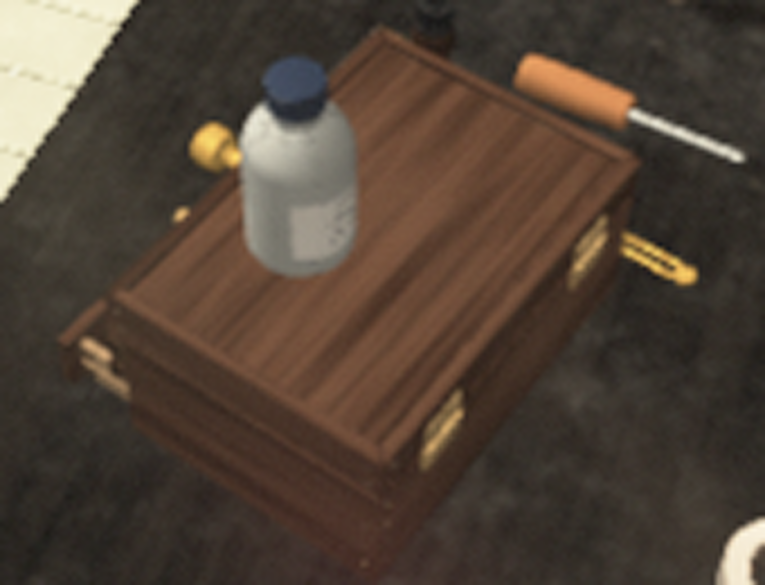

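View pics/c2.png

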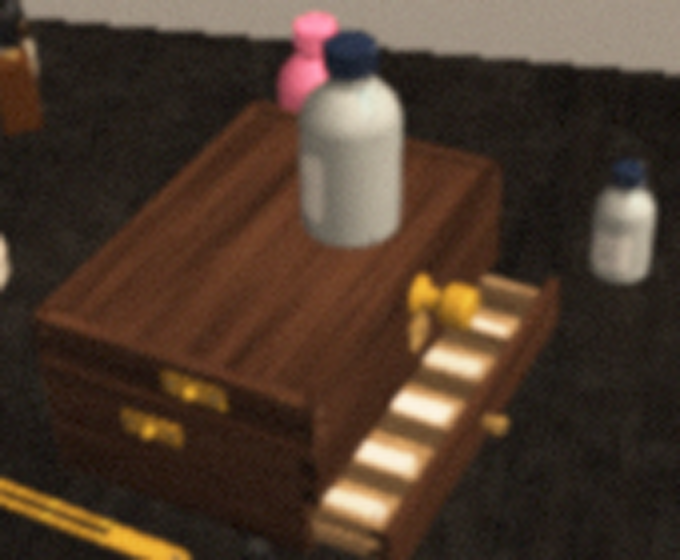

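```bash
cat > h.py <<'E'
import numpy as np
C={"scene":(np.array([[386.6475849,0,275.9797],[0,386.6475849,212.1278],[0,0,1]]),np.array([[0.9319062916382027,0.3625561004827694,0.010185166069383631],[0.2815425236982597,-0.7053964986936533,-0.6504994903767022],[-0.22865797811304925,0.6090721251489535,-0.7594383947442935]]),np.array([-0.5584203802113532,-0.08774005281981441,1.1138872345594049])),
"side":(np.array([[389.786284,0,278.863784],[0,389.786284,217.958757],[0,0,1]]),np.array([[-0.9797199516210422,-0.19968789562791803,-0.016539671561321023],[-0.11376092353542681,0.622288358051999,-0.7744776637898049],[0.16494625995162612,-0.7568896509879369,-0.6323849994705201]]),np.array([0.5614751582259235,0.10639773256697227,0.8593181212497986]))}
def proj(n,X):
    K,R,t=C[n];p=K@(R@np.asarray(X)+t);return p[:2]/p[2]
def plane(n,u,v,z):
    K,R,t=C[n];d=R.T@np.linalg.inv(K)@[u,v,1];o=-R.T@t;return o+d*(z-o[2])/d[2]
def crop(n,x,y): return (205+x/4.5,165+y/4.5) if n=="scene" else (185+x/4,140+y/4)
E
python3 - <<'E'
from h import *
from scipy.optimize import least_squares as L
P=[("scene",380,28,-80,120,114),("scene",637,158,90,120,114),("scene",385,462,90,-120,114),("scene",115,292,-80,-120,114),("scene",210,147,-106,0,99),
("side",308,400,-80,120,114),("side",38,316,90,120,114),("side",260,100,90,-120,114),("side",498,162,-80,-120,114),("side",460,303,-106,0,99)]
def res(p):
    c,s=np.cos(p[2]),np.sin(p[2]);r=[]
    for n,u,v,x,y,z in P:
        x,y,z=x/1e3,y/1e3,z/1e3
        r+=list(proj(n,[p[0]+c*x-s*y,p[1]+s*x+c*y,z])-crop(n,u,v))
    return r
f=L(res,[.5,-.2,0.]);print(f.x,np.degrees(f.x[2]));print(np.round(f.fun.reshape(-1,2),1).tolist())
c,s=np.cos(f.x[2]),np.sin(f.x[2]);M=np.array([[c,-s],[s,c]]);o=f.x[:2]
w=lambda x,y:(o+M@[x,y]).round(4)
print("knob",w(-.106,0),"hinge",w(.091,0),"front R",w(-.08,-.12),"back R",w(.09,-.12),"drawerR",w(-.122,-.12))
for n,u,v,z in[("scene",296,79,.228),("side",352,48,.228),("scene",300,232,.112),("side",350,212,.112)]:print("bottle",plane(n,*crop(n,u,v),z).round(4),M.T@(plane(n,*crop(n,u,v),z)[:2]-o))
for nm,n,u,v in[("small","scene",193,270),("small","side",341,207),("pink","scene",265,336),("drop","side",249,307),("stayA","side",181,263),("stayB","side",231,280),("cutter?","scene",380,295),("amber","scene",378,382)]:print(nm,plane(n,u,v,0).round(3))
E
```

```text
[ 0.620429    0.01434021 -0.25668121] -14.706750273195125
[[-1.0, -0.9], [0.3, -0.5], [-0.7, 1.0], [-3.6, 0.1], [-0.2, -0.0], [0.4, 1.6], [-2.7, -0.5], [-2.1, -0.6], [0.1, -0.5], [-0.9, 0.6]]
knob [0.5179 0.0413] hinge [ 0.7084 -0.0088] front R [ 0.5126 -0.0814] back R [ 0.677  -0.1246] drawerR [ 0.472  -0.0708]
bottle [ 0.5901 -0.0126  0.228 ] [-0.02250117 -0.03373261]
bottle [ 0.5821 -0.0017  0.228 ] [-0.03301227 -0.02528845]
bottle [ 0.5899 -0.0067  0.112 ] [-0.02416315 -0.02804837]
bottle [ 0.5895 -0.0162  0.112 ] [-0.02217624 -0.03742267]
small [ 0.442 -0.144  0.   ]
small [ 0.433 -0.139  0.   ]
pink [ 0.664 -0.232  0.   ]
drop [0.589 0.225 0.   ]
stayA [0.772 0.135 0.   ]
stayB [0.646 0.163 0.   ]
cutter? [ 0.873 -0.045  0.   ]
amber [ 0.907 -0.237  0.   ]
```

```bash
cat >> h.py <<'E'
def go(x,y,z,yaw=None):
    from plant import get_state
    s=get_state();p=s["tcp_pos"];w=np.radians(s["eef_rot"][2]);d=np.array([x,y,z])-p
    print("now",p.round(4),"rot",s["eef_rot"].round(2),"t",round(s["time_s"],2),"w",round(s["gripper_width"],4),"F",s["contact_force"].round(1),"gf",round(float(s["gripper_force"]),1))
    u=np.array([np.cos(w)*d[0]+np.sin(w)*d[1],np.sin(w)*d[0]-np.cos(w)*d[1],-d[2]])
    print("units",(u/.15).round(4), "spin",None if yaw is None else round(((-(yaw-s["eef_rot"][2])+180)%360-180)/360,4))
E
python3 -c "
from h import *
print([proj('scene',[.54,-.28,0]),proj('scene',[.45,-.28,0]),[plane('scene',u,v,0)[:2] for u,v in[(220,208),(140,305)]]])"
python3 -m inch '0 0 -0.15 0.025 1;0 0 -0.15 0.025 1;0 0 -0.15 0.025 1;0 0 -0.15 0.025 1;0 0 0 0 1;0 0 0 0 1;0 0 0 0 1;0 0 0 0 1'
python3 -c "
from h import *
go(.55,-.08,.32,165.3)"
```

```text
[array([202.07757453, 335.59328031]), array([165.30220935, 320.91304304]), [array([0.413483  , 0.05659706]), array([ 0.3773417 , -0.26809087])]]
time_s: 1.1
tcp_pos: [0.2457, -0.6284, 0.3157]
eef_rot: [180.0, -0.1, 165.4]
contact_force: [0.4, -0.1, 0.1]
gripper_width: 0.0878
gripper_force: 0.0
now [ 0.2457 -0.6284  0.3157] rot [ 1.7995e+02 -5.0000e-02  1.6540e+02] t 1.1 w 0.0878 F [ 0.4 -0.1  0.1] gf 0.0
units [-1.041   4.0494 -0.0284] spin 0.0003
```

```bash
python3 -m inch '-0.1 0.37 0 0 1;-0.1 0.37 0 0 1;-0.1 0.37 0 0 1;-0.1 0.37 0 0 1;-0.1 0.37 0 0 1;-0.1 0.37 0 0 1;-0.1 0.37 0 0 1;-0.1 0.37 0 0 1' | head -3
python3 -m inch '-0.08 0.37 0 0 1;-0.08 0.37 0 0 1;-0.08 0.35 0 0 1;0 0 0 0 1;0 0 0 0 1;0 0 0 0 1;0 0 0 0 1;0 0 0 0 1' | head -3
python3 -c "
from h import *
from plant import *
import cv2
go(.589,-.01,.28,165.3)
c=capture('wrist');cv2.imwrite('pics/w1.png',c['color'])
print(c['mtx'].tolist(),c['R'].tolist(),c['t'].tolist())
K,R,t=[np.array(c[k]) for k in('mtx','R','t')]
for X in([.518,.041,.099],[.589,-.01,.228],[.589,-.01,.112]):
  p=K@(R@np.array(X)+t);print(p[:2]/p[2])
"
```

```text
time_s: 2.1
tcp_pos: [0.4747, -0.2276, 0.3167]
eef_rot: [180.0, 0.0, 165.4]
time_s: 3.1
tcp_pos: [0.5501, -0.0809, 0.3168]
eef_rot: [180.0, 0.0, 165.3]
now [ 0.5501 -0.0809  0.3168] rot [1.7999e+02 2.0000e-02 1.6530e+02] t 3.1 w 0.0878 F [ 0.3 -0.7  0.6] gf 0.0
units [-0.1309  0.5232  0.245 ] spin 0.0
[[289.7606165385469, 0.0, 280.73740930739757], [0.0, 289.7606165385469, 211.45821858566515], [0.0, 0.0, 1.0]] [[0.2546479102100344, 0.9670338248785155, 0.00015286101854686908], [0.9218687510219544, -0.24280238103180823, 0.302001671608795], [0.29208294663482853, -0.07676317675886897, -0.9533073832605111]] [-0.06144971417449287, -0.5932178654339274, 0.3118013577899104]
[368.02127419 135.56806305]
[366.28525912 234.27812225]
[341.23379074 200.73320327]
```

View pics/w1.png

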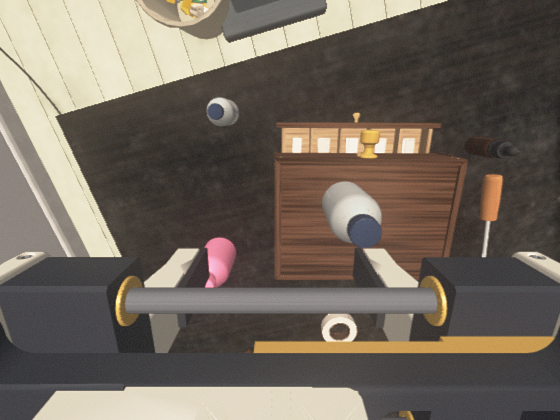

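The wrist picture shows the knob head at about (370,137) and the cap top at about (364,231). Both lie within 4 px of the prediction, and the case edges are parallel to the image rows.

```bash
python3 - <<'E'
from h import *
C["w"]=(np.array([[289.76,0,280.737],[0,289.76,211.458],[0,0,1]]),np.array([[0.2546479,0.9670338,0.00015286],[0.92186875,-0.24280238,0.30200167],[0.29208295,-0.07676318,-0.95330738]]),np.array([-0.06144971,-0.59321787,0.31180136]))
print(plane("w",370,137,.099),plane("w",364,231,.228))
go(.588,-.009,.28,165.3)
E
```

```text
[0.52037221 0.04312639 0.099     ] [ 0.58525791 -0.01148456  0.228     ]
now [ 0.5501 -0.0808  0.3167] rot [1.7999e+02 2.0000e-02 1.6531e+02] t 3.15 w 0.0879 F [ 0.3 -0.5 -0.5] gf 0.0
units [-0.1227  0.527   0.2447] spin 0.0
```

```bash
python3 -m inch '-0.04 0.17 0 0 1;-0.04 0.17 0 0 1;-0.042 0.174 0 0 1;0 0 0.1 0 1;0 0 0.2 0 1;0 0 0.2 0 1;0 0 0.2 0 1;0 0 0.15 0 1' 
python3 -c "
from h import *
go(.587,-.011,.168,165.3)"
```

```text
time_s: 4.15
tcp_pos: [0.5867, -0.0102, 0.1869]
eef_rot: [-179.9, -0.1, 165.4]
contact_force: [0.0, 0.3, 0.3]
gripper_width: 0.0873
gripper_force: 0.0
now [ 0.5867 -0.0102  0.1869] rot [-1.7995e+02 -1.1000e-01  1.6537e+02] t 4.15 w 0.0873 F [0.  0.3 0.3] gf 0.0
units [-0.0031 -0.0045  0.1261] spin 0.0002
```

```bash
python3 -m inch '0 0 0.07 0 1;0 0 0.06 0 1;0 0 0 0 1;0 0 0 0 0.5;0 0 0 0 0.5;0 0 0 0 0.5;0 0 0 0 0.5;0 0 0 0 0.5' 20 
python3 -c "
from h import *
from plant import *
import cv2
go(.54,-.28,.168,165.3)
a=capture('side')['color'][100:280,160:380];cv2.imwrite('pics/s2.png',cv2.resize(a,None,fx=3,fy=3))"
```

```text
time_s: 5.15
tcp_pos: [0.5878, -0.0101, 0.1699]
eef_rot: [180.0, 0.0, 165.4]
contact_force: [0.6, 1.2, 2.0]
gripper_width: 0.0552
gripper_force: 20.0
now [ 0.5878 -0.0101  0.1699] rot [1.7997e+02 4.0000e-02 1.6537e+02] t 5.15 w 0.0552 F [0.6 1.2 2. ] gf 20.0
units [-0.146  -1.8216  0.0127] spin 0.0002
```

View pics/s2.png

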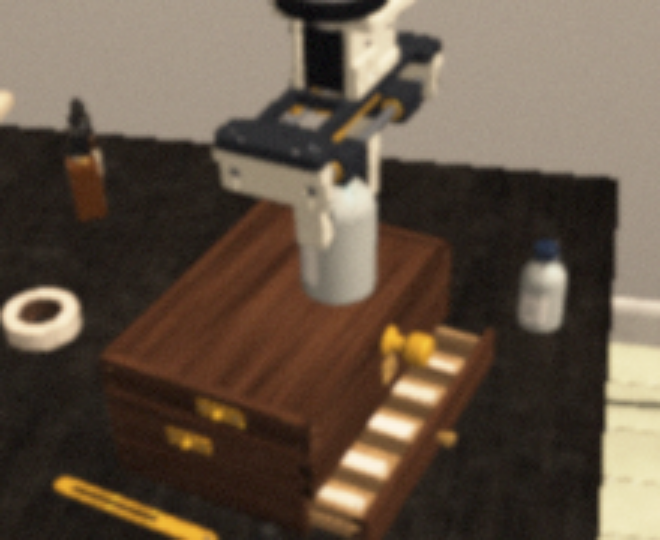

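The fingers are either side of the bottle's upper body at crop (340,240), width 55 mm, so I lift it.

```bash
python3 -m inch '0 0 -0.05 0 0.5;0 0 -0.1 0 0.5;0 0 -0.1 0 0.5;0 0 -0.1 0 0.5;0 -0.05 -0.05 0 0.5;-0.01 -0.1 0 0 0.5;-0.02 -0.15 0 0 0.5;-0.02 -0.2 0 0 0.5' 
python3 -m inch '-0.02 -0.2 0 0 0.5;-0.02 -0.2 0 0 0.5;-0.02 -0.2 0 0 0.5;-0.02 -0.2 0 0 0.5;-0.02 -0.2 0 0 0.5;-0.016 -0.15 0 0 0.5;0 -0.1 0 0 0.5;0 -0.07 0 0 0.5' 
python3 -c "
from h import *
go(.54,-.28,.058,165.3)"
```

```text
time_s: 6.2
tcp_pos: [0.5751, -0.086, 0.2288]
eef_rot: [-180.0, -0.1, 165.4]
contact_force: [-0.5, -1.3, -1.9]
gripper_width: 0.0556
gripper_force: 19.9
time_s: 7.2
tcp_pos: [0.5418, -0.2816, 0.2291]
eef_rot: [180.0, -0.0, 165.3]
contact_force: [0.4, 0.4, -3.9]
gripper_width: 0.0552
gripper_force: 19.9
now [ 0.5418 -0.2816  0.2291] rot [ 1.7999e+02 -5.0000e-02  1.6531e+02] t 7.2 w 0.0552 F [ 0.4  0.4 -3.9] gf 19.9
units [0.0146 0.0073 1.1406] spin 0.0
```

```bash
python3 -m inch '0 0 0.1 0 0.5;0 0 0.2 0 0.5;0 0 0.2 0 0.5;0 0 0.2 0 0.5;0 0 0.2 0 0.5;0 0 0.12 0 0.5;0 0 0.06 0 0.5;0 0 0.02 0 0.5' 
python3 -m inch '0 0 0.015 0 0.5;0 0 0.015 0 0.5;0 0 0.01 0 0.5;0 0 0 0 0.5;0 0 0 0 0.5;0 0 0 0 0.5;0 0 0 0 0.5;0 0 0 0 0.5'
python3 -c "
from h import *
go(.54,-.28,.058,165.3)"
```

```text
time_s: 8.2
tcp_pos: [0.5425, -0.2803, 0.0639]
eef_rot: [-180.0, -0.0, 165.4]
contact_force: [0.6, 0.1, -3.1]
gripper_width: 0.055
gripper_force: 19.9
time_s: 9.2
tcp_pos: [0.5426, -0.2807, 0.0586]
eef_rot: [-180.0, 0.0, 165.4]
contact_force: [-0.4, -0.6, -3.7]
gripper_width: 0.0554
gripper_force: 19.9
now [ 0.5426 -0.2807  0.0586] rot [-180.      0.    165.36] t 9.2 w 0.0554 F [-0.4 -0.6 -3.7] gf 19.9
units [0.018  0.0004 0.0039] spin 0.0002
```

```bash
python3 -m inch '0 0 0.007 0 0.5;0 0 0.007 0 0.5;0 0 0 0 0.5;0 0 0 0 0.5;0 0 0 0 0.5;0 0 0 0 0.5;0 0 0 0 0.5;0 0 0 0 0.5'

```

```text
time_s: 10.2
tcp_pos: [0.5433, -0.2809, 0.0581]
eef_rot: [-180.0, 0.1, 165.4]
contact_force: [-2.7, 2.2, 9.4]
gripper_width: 0.055
gripper_force: 20.1
```

Now the bottle has touched the worktop, since the force has turned to +9 N. I open slowly and go up.

```bash
python3 -m inch '0 0 -0.005 0 0.64;0 0 0 0 0.66;0 0 0 0 0.72;0 0 0 0 0.85;0 0 0 0 1;0 0 0 0 1;0 0 0 0 1;0 0 0 0 1'
python3 -m inch '0 0 -0.1 0 1;0 0 -0.2 0 1;0 0 -0.3 0 1;0 0 -0.3 0 1;0 0 -0.3 0 1;0 0 -0.1 0 1;0 0 0 0 1;0 0 0 0 1'
python3 -c "
from h import *
from plant import *
import cv2
go(.5195,.0425,.22,165.3)
a=capture('scene')['color'];cv2.imwrite('pics/s3.png',cv2.resize(a[150:390,130:410],None,fx=2.5,fy=2.5))"
```

```text
time_s: 11.2
tcp_pos: [0.5426, -0.2807, 0.0572]
eef_rot: [180.0, 0.0, 165.4]
contact_force: [0.8, 0.4, 0.2]
gripper_width: 0.0877
gripper_force: 0.0
time_s: 12.2
tcp_pos: [0.5418, -0.2804, 0.2509]
eef_rot: [180.0, -0.1, 165.3]
contact_force: [0.0, 0.3, 0.3]
gripper_width: 0.0878
gripper_force: 0.0
now [ 0.5418 -0.2804  0.2509] rot [ 1.7998e+02 -1.2000e-01  1.6535e+02] t 12.2 w 0.0878 F [0.  0.3 0.3] gf 0.0
units [0.6886 2.0449 0.2059] spin 0.0001
```

View pics/s3.png

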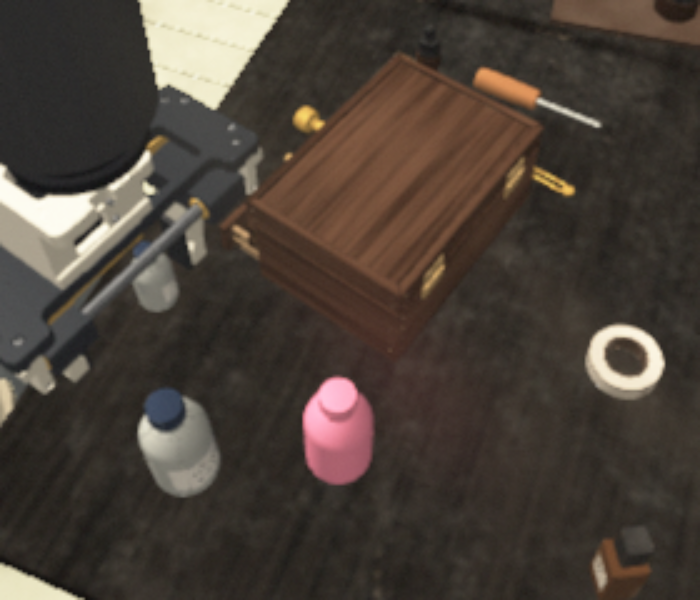

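The picture shows the bottle standing upright at crop (180,445), with the lid shut and pink undisturbed at (338,430). Next I move short of the knob and take a wrist look.

```bash
python3 -m inch '0.02 0.15 0 0 1;0.02 0.28 0 0 1;0.02 0.34 0 0 1;0.02 0.34 0 0 1;0.02 0.34 0 0 1;0.02 0.3 0 0 1;0.017 0.2 0 0 1;0 0.095 0 0 1' |head -3
python3 -m inch '0 0 0 0 1;0 0 0 0 1;0 0 0 0 1;0 0 0 0 1;0 0 0 0 1;0 0 0 0 1;0 0 0 0 1;0 0 0 0 1' |head -3
python3 -c "
from h import *
from plant import *
import cv2,pickle
go(.5195,.0425,.085,165.3)
c=capture('wrist');pickle.dump(c,open('w2.pkl','wb'))
K,R,t=[np.array(c[k]) for k in('mtx','R','t')]
p=K@(R@np.array([.5195,.0425,.099])+t);print(p[:2]/p[2])
a=c['color'][40:240,140:406];cv2.imwrite('pics/w2.png',cv2.resize(a,None,fx=3,fy=3,interpolation=2))"
```

```text
time_s: 13.25
tcp_pos: [0.5999, 0.0227, 0.2507]
eef_rot: [-179.9, -0.1, 165.5]
time_s: 14.25
tcp_pos: [0.6002, 0.0213, 0.2522]
eef_rot: [180.0, 0.0, 165.4]
now [0.6002 0.0213 0.2522] rot [180.     0.   165.36] t 14.25 w 0.0874 F [0.6 0.2 0.6] gf 0.0
units [5.5650e-01 8.0000e-04 1.1149e+00] spin 0.0002
[281.17324811 117.3961366 ]
```

View pics/w2.png

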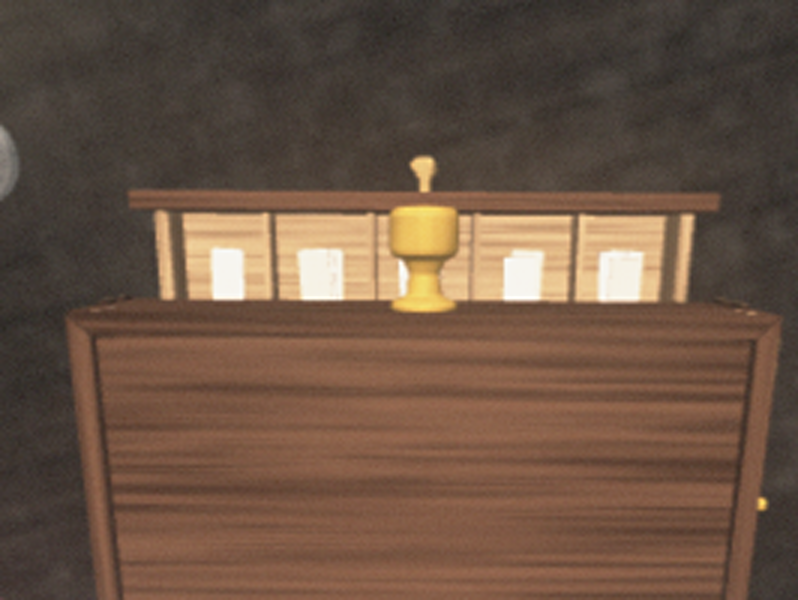

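The knob head is at crop (424,232), full pixel (281,117), matching the prediction, and the case edges are within 0.4° of the image rows. I go over it and down.

```bash
python3 -m inch '0.1 0 0 0 1;0.2 0 0 0 1;0.17 0 0 0 1;0.0865 0 0.1 0 1;0 0 0.25 0 1;0 0 0.25 0 1;0 0 0.25 0 1;0 0 0.15 0 1' |head -4
python3 -m inch '0 0 0.07 0 1;0 0 0.035 0 1;0 0 0 0 1;0 0 0 0 1;0 0 0 0 0.6;0 0 0 0 0.6;0 0 0 0 0.6;0 0 0 0 0.6' |head -4
python3 -c "
from h import *
go(.5195,.0425,.085,165.3)"
```

```text
time_s: 15.3
tcp_pos: [0.5179, 0.0422, 0.1007]
eef_rot: [-180.0, -0.1, 165.4]
contact_force: [0.4, 1.1, 0.1]
time_s: 16.3
tcp_pos: [0.5195, 0.0424, 0.0865]
eef_rot: [180.0, 0.0, 165.4]
contact_force: [0.2, 0.5, -1.0]
now [0.5195 0.0424 0.0865] rot [180.     0.   165.36] t 16.3 w 0.0549 F [ 0.2  0.5 -1. ] gf 0.0
units [0.0002 0.0009 0.01  ] spin 0.0002
```

```bash
python3 -m inch '0 0 0.02 0 0.6;0 0 0 0 0;0 0 0 0 0;0 0 0 0 0;0 0 0 0 0;0 0 0 0 0;0 0 0 0 0;0 0 0 0 0' 45
python3 -c "
from h import *
go(.5195,.0425,.085,165.3)
a=np.radians(np.arange(0,61,3.75));x=-.197*np.cos(a)+.016*np.sin(a);z=.197*np.sin(a)+.016*np.cos(a)
print(np.c_[-np.diff(x),-np.diff(z)].__truediv__(.15).round(3).tolist())"
```

```text
time_s: 17.3
tcp_pos: [0.5196, 0.0425, 0.0835]
eef_rot: [180.0, 0.0, 165.4]
contact_force: [-0.1, 2.4, -0.0]
gripper_width: 0.022
gripper_force: 45.0
now [0.5196 0.0425 0.0835] rot [1.7998e+02 1.0000e-02 1.6536e+02] t 17.3 w 0.022 F [-0.1  2.4 -0. ] gf 45.0
units [ 0.0005 -0.0004 -0.0099] spin 0.0002
[[-0.01, -0.086], [-0.015, -0.085], [-0.021, -0.084], [-0.026, -0.082], [-0.032, -0.08], [-0.037, -0.078], [-0.042, -0.075], [-0.047, -0.073], [-0.051, -0.069], [-0.056, -0.066], [-0.06, -0.062], [-0.064, -0.058], [-0.067, -0.054], [-0.071, -0.049], [-0.074, -0.044], [-0.077, -0.039]]
```

```bash
python3 -m inch '-0.01 0 -0.086 0 0;-0.015 0 -0.085 0 0;-0.021 0 -0.084 0 0;-0.026 0 -0.082 0 0;-0.032 0 -0.08 0 0;-0.037 0 -0.078 0 0;-0.042 0 -0.075 0 0;0 0 0 0 0'
python3 -c "
from h import *
go(.5196,.0425,.0835,165.3)"
```

```text
time_s: 18.3
tcp_pos: [0.5462, 0.0354, 0.1696]
eef_rot: [180.0, -0.0, 165.3]
contact_force: [-1.7, 6.0, -2.3]
gripper_width: 0.0223
gripper_force: 45.0
now [0.5462 0.0354 0.1696] rot [179.98  -0.   165.33] t 18.3 w 0.0223 F [-1.7  6.  -2.3] gf 45.0
units [0.1836 0.001  0.5742] spin 0.0001
```

```bash
python3 -m inch '-0.047 0 -0.073 0 0;-0.051 0 -0.069 0 0;-0.056 0 -0.066 0 0;-0.06 0 -0.062 0 0;-0.064 0 -0.058 0 0;-0.067 0 -0.054 0 0;-0.071 0 -0.049 0 0;-0.074 0 -0.044 0 0'
python3 -m inch '-0.04 0 -0.02 0 0;-0.037 0 -0.019 0 0;0 0 0 0 0;0 0 0 0 0;0 0 0 0 0;0 0 0 0 0;0 0 0 0 0;0 0 0 0 0'
python3 - <<'E'
from h import *
from plant import *
import cv2
go(.5196,.0425,.0835,165.3)
p=get_state()["tcp_pos"]
# angle from TCP displacement in case frame
d=p-np.array([.5196,.0425,.0835]);dx=np.hypot(d[0],d[1]);k=np.array([-.197+dx,.016+d[2]])
print(dx,d[2],"r",np.hypot(*k),"deg",np.degrees(np.arctan2(k[1],-k[0])-np.arctan2(.016,.197)))
a=capture('side')['color'];cv2.imwrite('pics/s4.png',cv2.resize(a[80:320,150:430],None,fx=2.5,fy=2.5))
E
```

```text
time_s: 19.3
tcp_pos: [0.6175, 0.0164, 0.2407]
eef_rot: [-180.0, -0.0, 165.4]
contact_force: [-1.7, 3.4, 0.2]
gripper_width: 0.0218
gripper_force: 45.0
time_s: 20.3
tcp_pos: [0.6282, 0.0136, 0.2463]
eef_rot: [-180.0, -0.0, 165.4]
contact_force: [-4.4, 1.5, 4.6]
gripper_width: 0.0223
gripper_force: 45.0
now [0.6282 0.0136 0.2463] rot [-179.97   -0.    165.36] t 20.3 w 0.0223 F [-4.4  1.5  4.6] gf 45.0
units [0.7491 0.0035 1.0854] spin 0.0002
0.11236116439523092 0.16280523807137004 r 0.19782579623064947 deg 60.02583291707995
```

View pics/s4.png

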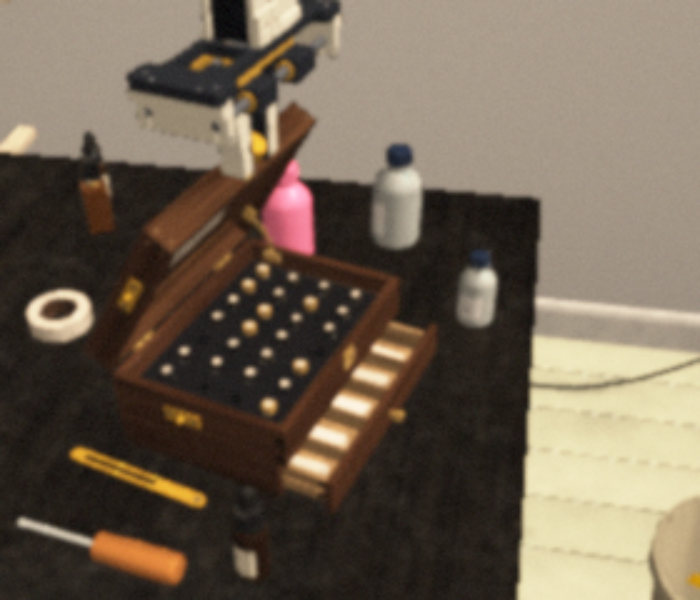

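```bash
python3 -c "
from h import *
f=lambda X:((proj('side',X)-[150,80])*2.5).round(0)
o=np.array([.6221,.0155]);c,s=np.cos(-.2567),np.sin(-.2567)
w=lambda x,y,z:[o[0]+c*x-s*y,o[1]+s*x+c*y,z]
print('knob',f([.628,.0136,.262]))
def lid(x,y,z,d):
  a=np.radians(d);X,Z=x-.091,z-.083;return w(.091+X*np.cos(a)+Z*np.sin(a),y,.083-X*np.sin(a)+Z*np.cos(a))
for d in(55,60,65):print(d,'front-right top/bottom',f(lid(-.08,-.12,.114,d)),f(lid(-.08,-.12,.084,d)),'front-left top',f(lid(-.08,.12,.114,d)))
"
```

```text
knob [247. 147.]
55 front-right top/bottom [302. 109.] [326. 131.] front-left top [154. 240.]
60 front-right top/bottom [288. 100.] [314. 121.] front-left top [137. 229.]
65 front-right top/bottom [274.  93.] [301. 111.] front-left top [120. 220.]
```

The picture shows the lid held by the knob near (258,145), with its right front corners at (294,104) and (315,120), which fits 58–60°. The bottle stands upright at (397,205), and the stay, screwdriver and dropper are in place. I hand it in.

```bash
python3 -c "
from plant import *
print(close_job())"
```

```text
the job is handed in; nothing more can be done
None
```

The clear bottle stands upright on the bare worktop right of the case, and the arm is holding the lid by its brass knob at about 60° (58–60° by the side camera); I handed the job in at about 20 s without letting go, and it returned no verdict.

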